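# Set the drained jug under the filling spout

### The arm

A 7-joint arm with a two-finger parallel gripper is mounted at the origin on a cart in front of the work surface, level with it; the furniture and walls round the work are solid. World frame = base frame: x ahead of the robot, y to its left, z up, the work surface at z = 0. Lengths are in mm, angles in rad, forces in N, time in s.
With the tool pointing down it reaches from about 425 to 825 mm from the base axis. Payload 3.6 kg.
Tool frame: the origin (TCP) lies on the centre line of the jaws, within the pads' length; the fingertips stand 17 mm ahead of it and the grasp point (between the pads) lies 2 mm behind it; z points along the fingers, y is the direction in which the jaws open and shut (so a half turn about z gives the same grasp; the last joint's range is limited). The gripper opens to 85 mm and grips with 20 to 120 N. Pads are 22 mm wide; open, the fingers measure 114 mm over their backs; the gripper's body (76 mm by 85 mm) begins 54 mm behind the grasp point. The pads swing forward as they close: fully open they stand 13 mm farther back than shut.
Start: joints at [-1.28, 0.615, -0.013, 1.423, 0.008, 1.103, -0.04], TCP at [203.076, 617.432, 222.297] pointing down, gripper open.
Joint ranges: [-3.12, 3.12], [-0.3, 2.06], [-1.34, 1.32], [0.26, 2.42], [-1.36, 4.5], [0.01, 1.98], [-2.84, 2.84]. Speed limits (rad/s): [2.79, 2.79, 3.14, 3.14, 3.14, 3.14, 3.14].

### API

Orientations are given as a rotation vector (axis times angle).
In Python, from station import r, grab_frame, camera_model gives the robot as it stands. The module is installed in compiled form; this text tells all that it offers.
- The arm moves only by the tool send_rows, never from a script. Its argument "moves" is a list of rows, each an object with "travel": the shift along the world's x, y, z in units of 0.02 m (1.0 is 0.02 m), a list of three; "spin": the turn about the world's z in units of 60 degrees (1.0 is 60 degrees); "hand": the closure, from -1 (fully open) to 1 (shut). In form: [{"travel": [dx, dy, dz], "spin": spin, "hand": hand}, ...]. A call has 1 to 20 rows; each row shifts and turns the pose as measured when the row begins; what a row does not reach is not made up. A row lasts 1/12 s, in which the tool goes at most 41.7 mm and 7.16 degrees, less where a joint would pass 70% of its speed; a pose out of reach is approached as far as the arm can. A call with a number of a shift or a turn outside -1 to 1 is refused whole. A call with a gripper value outside its range is refused whole. The fingers move at their own pace and stop on an object; the grip force is fixed at half the most. Time passes only in rows, so rows that do not move let the fingers close. It gives the time, the measured TCP pose, the force and the opening at its end, in the units of the state.
- r.state(): the state, without advancing time (a new reading comes with each control period).
- grab_frame(name): name is "scene" or "top" or "wrist"; returns (picture, depth): 420x560x3 uint8, blue, green, red; 420x560 float32, mm along the optical axis (not along the pixel's ray), 0 where there is no reading.
- camera_model(name): a dict with "mtx" (3x3 intrinsics, pixels), "rvec" (rotation vector, rad) and "tvec" (3), from world to camera coordinates, as OpenCV has them. Camera axes: x right, y down, z forward; pixel columns grow to the right and rows downward; lengths in mm; the calibration is good to about 2 mm. The wrist camera is an equidistant fisheye: a pixel r from the principal point sees the ray r / f radians off the axis. A picture is of the moment at which its call begins: read the wrist's pose just before it. camera_model takes no time and is no camera call; for the wrist camera it gives the pose at the moment of the call.
- r.close_job(): hands the job in, once; it reports no verdict.
The state is a dict: "time": time; "q": joint angles; "joint_vel": joint speeds; "tau": joint torques, N m; "eef_pos": TCP position; "ee_rot": TCP orientation; "force": force on the tool from outside, world axes, zero at the start; "moment": the same for the moment, N m; "gripper_width": finger opening in mm.
Only numpy, scipy, OpenCV 4.12 (cv2) and the standard library are available. Lean on these libraries where they do the work, as an engineer would, in place of code of your own. Each camera call takes 0.05 s, during which the arm holds its last target.

### The job

Lift the steel jug by its rim out of the drainer, where its handle is shut in between the fins, stand it on the open bench and let go. Then take it by its handle and set it upright on the filling stand's base, its mouth centred under the spout and its handle pointing straight out to the front of the stand (away from the post). Keep the jug upright all the way, do not bump the spout, and leave everything else where it stands.

Things in the scene. Friction and masses are not known exactly. Their poses are not given: they have to be found in the camera images.
- jug_center (a point): the loose, open jug: a double-walled stainless cylinder, 88 mm outside diameter, 130 mm tall, about 0.2 kg; wall 8 mm thick all round (mouth 72 mm across), floor 8 mm. This point is on its axis, half-way up (65 mm above its underside). Its z axis points up to the mouth, its x axis towards the handle.
- jug_grip (a point): point on the jug's black handle: the upright grip bar, which stands 78 mm from the jug's axis along the jug's x axis. The bar is 10 mm thick radially, 14 mm wide across, and runs from 32 to 98 mm above the jug's underside; this point is 80 mm above the underside (50 mm below the rim). Two arms, at its top and bottom, join it to the wall with a 29 mm gap between bar and wall. Axes as the jug's.
- jug: the jug as a whole with its handle; origin at the centre of its underside, x axis towards the handle
- jug_handle: the handle, rigidly part of the jug; its frame is the jug's own (origin at the centre of the jug's underside)
- drainer: the fixed grey drainer tray in which the jug stands at the start; origin on the bench under the middle of the jug's place, whose top is 10 mm above the bench. The tray covers x -47 to +113 mm and y -52 to +52 mm in its frame. Two upright fins at y = +19 and -19 mm (34 mm free between them), from x 55 to 105 mm, rise to 125 mm above the bench; the jug's handle stands between them, so that it points along the tray's x axis.
- filling_stand: the fixed filling stand; origin on the bench straight under the spout, on the spout's axis; its x axis points from the front to the post at the back. The base covers x -60 to +130 mm and y -60 to +60 mm; the jug is to stand on its middle, 10 mm above the bench. The round post, 18 mm thick, stands at x = 95 mm with a white head from x 68 to 128 mm, 230 to 290 mm above the bench.
- spout: the stand's spout, rigidly part of it; frame as the stand's. A 12 mm pipe runs forward from the head along y = 0, 262 mm above the bench, and bends down at x = 0; the 15 mm nozzle ends 188 mm above the bench, 48 mm above the rim of a jug on the base. Nothing of it reaches in front of x = -8 mm.
- amber_bottle: amber bottle with black cap, 47 mm diameter, 98 mm tall, a bystander; origin at the centre of its underside
- control: small amber bottle with a wide cap, 33 mm diameter, 62 mm tall, a bystander; origin at the centre of its underside. The analyser, higher than the jug, stands close to the filling stand, on its right (y below about 0.02 m, x beyond about 0.47 m).
- timer: flat white bench timer, 66 x 66 x 18 mm, lying near the front edge by the analyser's corner, a bystander; origin at the centre of its underside. The bench top (height 0) begins at about x = 0.38 m; between the drainer and the filling stand it is bare from there to x = 0.60 m.

How it is judged (in metres and radians):
On the way, in this order (a step that is already met when the one before it is completed fails the run):
1. the jug is lifted clear of the drainer by its wall or rim, the fingers not on the handle (height (world z) of jug_center above 0.105 m and contact force between the fingers and jug above 1 N and contact force between the fingers and jug_handle below 0.5 N), for 0.1 s.
2. the jug stands upright on the bare bench, off the drainer and the stand, and is let go (height (world z) of jug_center below 0.07 m and angle between jug_center's own z axis and vertical below 0.05 rad and horizontal distance between jug_center and drainer above 0.08 m and contact force between the fingers and jug below 0.1 N and linear speed of jug below 0.02 m/s), for 0.2 s.
3. the jug is lifted by its handle (height (world z) of jug_center above 0.082 m and contact force between the fingers and jug_handle above 1 N), for 0.1 s.
At the end, for the whole second after the job is handed in: the jug stands upright (within 3 degrees), at rest and released, on the filling stand's base, its axis within 20 mm of the spout's axis, its handle pointing to the front of the stand (grip bar more than 50 mm in front of the spout's axis and less than 40 mm to either side) (horizontal distance between jug_center and filling_stand below 0.02 m and z of jug_center in the frame of filling_stand between 0.07 and 0.08 m and angle between jug_center's own z axis and vertical below 0.05 rad and x of jug_grip in the frame of filling_stand below -0.05 m and y of jug_grip in the frame of filling_stand between -0.04 and 0.04 m and linear speed of jug below 0.02 m/s and contact force between the fingers and jug below 0.1 N); the robot touches nothing.
It fails at once if the spout is bumped (more than 3 N) (contact force between anything else and spout above 3 N).
It fails at once if the jug is tipped by more than 30 degrees (angle between jug_center's own z axis and vertical above 0.52 rad).
It fails at once if a bystander is moved by more than 25 mm (distance of any of amber_bottle, control, timer from where it was at the start of the episode above 0.025 m).
It also fails if it takes over 43 s, if anything falls off the work surface, if the arm or the gripper's body presses on something with over 40 N, if the wrist force passes 120 N, or if a joint passes its speed limit or range.

## Working session

There is one attempt and no reset: what is moved stays moved. The work goes in short steps, Python scripts to look and compute and a tool call to move; the robot and the scene stay as the last step left them, time stands still between calls to the robot, and variables do not carry over. Pictures are saved under pics/ and viewed, and the job is handed in when it is done.

Besides the shell and the picture viewer there is one more tool, called after "Request:" in YAML: its name, and indented under it one key for each argument. send_rows: Moves the arm, as the interface text tells. Shifts and turns lie within -1 to 1; 1 stands for 0.02 m of shift or 60 degrees of turn. Its arguments: {"type":"object","properties":{"moves":{"type":"array"}},"required":["moves"]}

```bash
mkdir -p pics
python3 - <<'E'
from station import r, grab_frame, camera_model
import cv2,numpy as np
s=r.state(); print(s)
for n in ["scene","top"]:
    p,d=grab_frame(n); cv2.imwrite(f"pics/{n}0.png",p); np.save(f"{n}0.npy",d); m=camera_model(n); print(n,m)
E
```

```text
{'time': 0.0, 'q': array([-1.27951122,  0.61591465, -0.01265468,  1.42494122,  0.00810714,
        1.10342488, -0.04038168]), 'joint_vel': array([-0.00049844, -0.00208585, -0.00229826,  0.00031166, -0.0011087 ,
        0.0014443 , -0.00062618]), 'tau': array([-4.24729205e-04, -4.69205296e+01,  2.59074066e-01, -1.71037906e+01,
        9.97099589e-03,  9.46325774e-03,  9.34284202e-06]), 'eef_pos': array([202.82060177, 616.68766546, 221.1270419 ]), 'ee_rot': array([-0.49682961, -3.10165688,  0.00409696]), 'force': array([-0.36388663, -0.80088706,  0.0032447 ]), 'moment': array([ 0.01205152, -0.01332174,  0.08639677]), 'gripper_width': 85.6939604351304}
scene {'mtx': array([[462.43570581,   0.        , 279.01486   ],
       [  0.        , 462.43570581, 210.21556886],
       [  0.        ,   0.        ,   1.        ]]), 'rvec': array([ 0.59595601,  2.56242325, -1.34201996]), 'tvec': array([ 408.22289145, -200.98716821, 1495.20569691])}
top {'mtx': array([[495.05680461,   0.        , 283.31225406],
       [  0.        , 495.05680461, 218.17352031],
       [  0.        ,   0.        ,   1.        ]]), 'rvec': array([ 2.17740348, -2.13500224,  0.1225665 ]), 'tvec': array([ 252.28875336,  573.47179754, 1266.90970369])}
```

View pics/scene0.png

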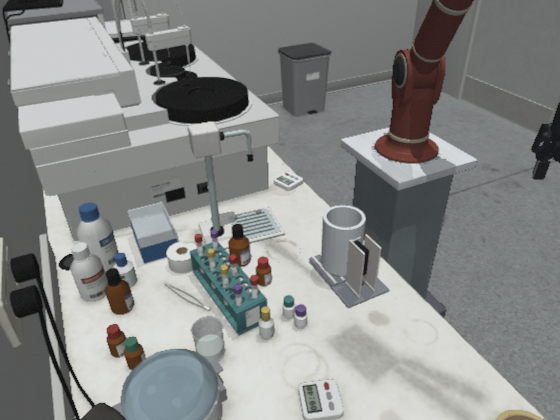

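View pics/top0.png

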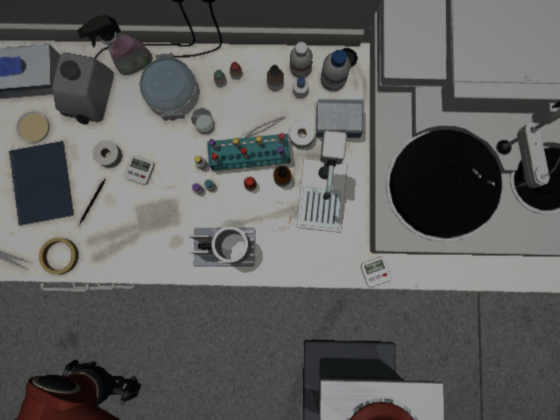

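```bash
cat > h.py <<'E'
import cv2,numpy as np
from station import r, grab_frame, camera_model
def deproj(m,u,v,z):
    R,_=cv2.Rodrigues(m["rvec"]);K=m["mtx"]
    c=np.array([(u-K[0,2])/K[0,0]*z,(v-K[1,2])/K[1,1]*z,z])
    return R.T@(c-m["tvec"])
def onplane(m,u,v,h):
    R,_=cv2.Rodrigues(m["rvec"]);K=m["mtx"]
    d=R.T@np.array([(u-K[0,2])/K[0,0],(v-K[1,2])/K[1,1],1]); o=-R.T@m["tvec"]
    return o+d*(h-o[2])/d[2]
def cloud(m,d):
    R,_=cv2.Rodrigues(m["rvec"]);K=m["mtx"]
    v,u=np.mgrid[0:420,0:560]
    c=np.stack([(u-K[0,2])/K[0,0]*d,(v-K[1,2])/K[1,1]*d,d],-1)
    return (c-m["tvec"])@R
def proj(m,P):
    return cv2.projectPoints(np.array(P,float).reshape(-1,1,3),m["rvec"],m["tvec"],m["mtx"],None)[0].reshape(-1,2)
E
python3 - <<'E'
from h import *
m=camera_model("top");d=np.load("top0.npy");P=cloud(m,d)
p=cv2.imread("pics/top0.png")
cv2.imwrite("pics/topA.png",cv2.resize(p[215:275,180:270],None,fx=8,fy=8,interpolation=cv2.INTER_CUBIC))
cv2.imwrite("pics/topB.png",cv2.resize(p[120:240,280:380],None,fx=5,fy=5,interpolation=cv2.INTER_CUBIC))
# jug rim
reg=np.zeros((420,560),bool);reg[215:275,180:270]=1
Z=P[...,2]
s=reg&(Z>132)&(Z<155)
Q=P[s];print("rim",len(Q),Q.min(0),Q.max(0),np.median(Q[:,2]))
if len(Q)>10:
    A=np.c_[2*Q[:,:2],np.ones(len(Q))];b=(Q[:,:2]**2).sum(1);x=np.linalg.lstsq(A,b,rcond=None)[0];print("circ",x[:2],np.sqrt(x[2]+x[:2]@x[:2]))
s=reg&(Z>112)&(Z<132)&(P[...,1]>np.median(Q[:,1])+50);F=P[s];print("fins",len(F),F.min(0),F.max(0)); 
s=reg&(Z>4)&(Z<18);F=P[s];print("tray",len(F),F.min(0),F.max(0),cv2.minAreaRect(F[:,:2].astype(np.float32)))
reg[:]=0;reg[120:240,280:380]=1
s=reg&(Z>225)&(Z<330);F=P[s];print("head+pipe",len(F),F.min(0),F.max(0))
s=reg&(Z>280);F=P[s];print("head",len(F),F.min(0),F.max(0),cv2.minAreaRect(F[:,:2].astype(np.float32)))
s=reg&(Z>225)&(Z<275)&(np.mgrid[0:420,0:560][0]>160);F=P[s];print("pipe",len(F),F.min(0),F.max(0),cv2.minAreaRect(F[:,:2].astype(np.float32)))
s=reg&(Z>6)&(Z<14);F=P[s];print("base",len(F),F.min(0),F.max(0),cv2.minAreaRect(F[:,:2].astype(np.float32)))
print(P[290,100],P[225,270])
E
```

```text
rim 364 [447.60028559 347.03278125 132.01328002] [532.33296143 434.39953669 145.98645108] 139.06237302764686
circ [490.2950832  390.36158592] 39.83199876141843
fins 85 [470.24063832 444.14553936 112.49569966] [511.25857912 493.27213    129.61293044]
tray 1173 [417.63605659 301.16069849   4.00779465] [579.92291009 539.00425058  17.99387179] ((498.6231689453125, 419.8587341308594), (158.17221069335938, 238.4100799560547), 1.1186861991882324)
head+pipe 1534 [502.14262316  47.18237888 225.00375885] [774.84995424 182.41038704 295.28384958]
head 674 [412.37801539 129.43659425 280.02266242] [ 730.22334279  253.35879574 1327.90564725] ((568.6470947265625, 187.18109130859375), (54.75535202026367, 334.9625549316406), 76.33192443847656)
pipe 639 [502.14262316  47.58569994 225.0188475 ] [679.41286857 180.12308397 274.85184181] ((588.2398681640625, 110.36589050292969), (176.94088745117188, 132.18663024902344), 2.411438465118408)
base 2255 [517.87527103  33.49905508   6.0002073 ] [843.83492396 275.86250468  13.9955314 ] ((681.1402587890625, 154.1198272705078), (326.3642578125, 241.5096435546875), 1.1762899160385132)
[ 347.31822248 1026.05467714 -748.18841419] [553.86862105 299.47916777  -4.3296259 ]
```

View pics/topA.png

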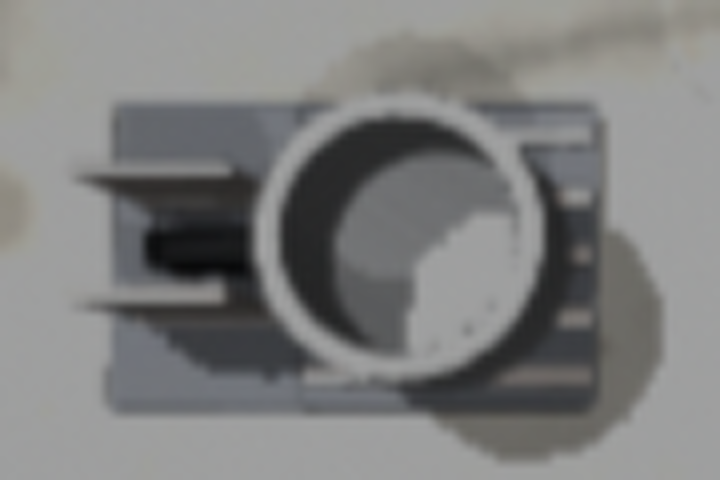

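View pics/topB.png

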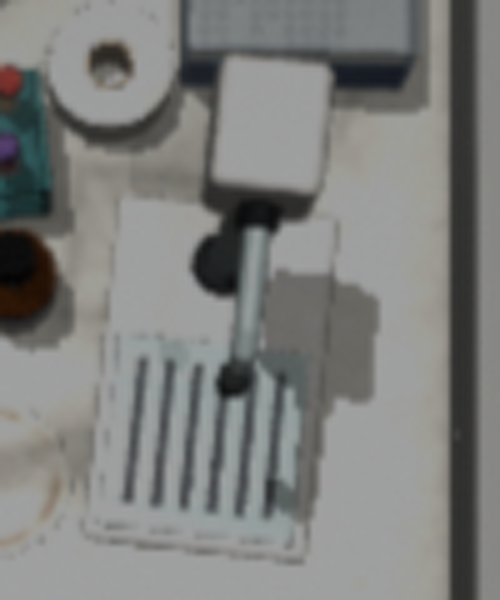

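Run:
```python
from h import *
m=camera_model("top")
f=lambda x,y,h:onplane(m,280+(x-2)/5,120+(y-2)/5,h)[:2]
C=np.array([f(85,537,8),f(305,557,8),f(337,222,8),f(122,200,8)]);print("base",C.round(1))
print([np.linalg.norm(C[i]-C[(i+1)%4]).round(1) for i in range(4)])
ax=(C[3]-C[0])+(C[2]-C[1]);ax/=np.linalg.norm(ax);a=np.degrees(np.arctan2(ax[1],ax[0]));c=C.mean(0);print("yaw",a,"origin",c-35*ax)
H=np.array([f(228,55,290),f(333,65,290),f(322,192,290),f(213,182,290)]);print("head",H.round(1),H.mean(0)-98*ax)
print("spout bend", f(234,378,262), "pipe start",f(257,228,268))
g=lambda x,y,h:onplane(m,180+(x-4)/8,215+(y-4)/8,h)[:2]
print("rim c",g(399,238,140))
T=np.array([g(112,103,8),g(600,103,8),g(600,410,8),g(108,410,8)]);print("tray",T.round(1))
ax=(T[0]-T[1])+(T[3]-T[2]);ax/=np.linalg.norm(ax);print(np.degrees(np.arctan2(ax[1],ax[0])),"origin",T.mean(0)-33*ax)
print("fins tops",g(75,173,125),g(230,168,125),g(75,300,125),g(222,292,125))
R=cv2.Rodrigues(r.state()["ee_rot"])[0];print(R.round(3)); print(camera_model("wrist"))
```

```text
base [[548.6 227.7]
 [540.1 109.8]
 [723.4  93.5]
 [733.5 210.6]]
[np.float64(118.2), np.float64(184.0), np.float64(117.5), np.float64(185.7)]
yaw -5.171773676629 origin [601.51773632 163.5463039 ]
head [[729.6 175. ]
 [726.  129.7]
 [670.  134.1]
 [673.5 180.9]] [602.16198907 163.75873558]
spout bend [593.27936247 168.82856895] pipe start [658.81087805 159.90022473]
rim c [490.13723856 391.02857253]
tray [[542.2 504.1]
 [545.4 340.4]
 [443.  337.7]
 [439.7 501.1]]
91.12572029303696 origin [493.20116583 387.84762406]
fins tops [509.00839179 492.25995471] [511.46040724 445.02402807] [470.34577242 490.60053579] [473.65285881 446.01287045]
[[-0.95   0.312 -0.001]
 [ 0.312  0.95  -0.002]
 [-0.    -0.002 -1.   ]]
{'mtx': array([[325.1922621 ,   0.        , 280.61905224],
       [  0.        , 325.1922621 , 211.00122394],
       [  0.        ,   0.        ,   1.        ]]), 'rvec': array([-2.34028698, -1.69478514, -0.24920276]), 'tvec': array([-648.68829156,  -38.74187371,  379.65859559])}
```

Request:
send_rows:
  moves:
    - {"travel":[0.8,-0.56,0],"spin":-0.06,"hand":-1}
    - {"travel":[0.8,-0.56,0],"spin":-0.06,"hand":-1}
    - {"travel":[0.8,-0.56,0],"spin":-0.06,"hand":-1}
    - {"travel":[0.8,-0.56,0],"spin":-0.06,"hand":-1}
    - {"travel":[0.8,-0.56,0],"spin":-0.06,"hand":-1}
    - {"travel":[0.8,-0.56,0],"spin":-0.06,"hand":-1}
    - {"travel":[0.8,-0.56,0],"spin":-0.06,"hand":-1}
    - {"travel":[0.8,-0.56,0],"spin":-0.06,"hand":-1}
    - {"travel":[0.8,-0.56,0],"spin":-0.06,"hand":-1}
    - {"travel":[0.8,-0.56,0],"spin":-0.06,"hand":-1}
    - {"travel":[0.8,-0.56,0],"spin":-0.06,"hand":-1}
    - {"travel":[0.8,-0.56,0],"spin":-0.06,"hand":-1}
    - {"travel":[0.8,-0.56,0],"spin":-0.06,"hand":-1}
    - {"travel":[0.8,-0.56,0],"spin":-0.06,"hand":-1}
    - {"travel":[0.8,-0.56,0],"spin":-0.06,"hand":-1}
    - {"travel":[0.8,-0.56,0],"spin":-0.06,"hand":-1}
    - {"travel":[0.8,-0.56,0],"spin":-0.06,"hand":-1}
    - {"travel":[0.8,-0.56,0],"spin":-0.06,"hand":-1}
    - {"travel":[0.8,-0.56,0],"spin":-0.06,"hand":-1}
    - {"travel":[0,0,0],"spin":0,"hand":-1}

```text
time: 1.77
eef_pos: [537.8, 374.2, 218.5]
ee_rot: [-2.296, -2.144, 0.005]
force: [1.0, -1.5, 0.3]
gripper_width: 85.2
```

```bash
cat >> h.py <<'E'
def st():
    s=r.state();R=cv2.Rodrigues(s["ee_rot"])[0]
    print("t",round(s["time"],2),"tcp",s["eef_pos"].round(1),"ytool",np.degrees(np.arctan2(R[1,1],R[0,1])).round(2),"tilt",np.degrees(np.arccos(-R[2,2])).round(2),"F",s["force"].round(1),"w",round(s["gripper_width"],1),"q7",s["q"][6].round(2));return s
def fish(m,u,v,h):
    R,_=cv2.Rodrigues(m["rvec"]);K=m["mtx"];a=np.array([(u-K[0,2])/K[0,0],(v-K[1,2])/K[1,1]]);t=np.linalg.norm(a)
    d=R.T@np.r_[a/t*np.sin(t),np.cos(t)];o=-R.T@m["tvec"];return o+d*(h-o[2])/d[2]
E
python3 - <<'E'
from h import *
st();m=camera_model("wrist");R=cv2.Rodrigues(m["rvec"])[0];print("cam",-R.T@m["tvec"])
p,d=grab_frame("wrist");cv2.imwrite("pics/w1.png",p)
E
```

```text
t 1.77 tcp [537.8 374.2 218.5] ytool -3.94 tilt 0.18 F [ 1.  -1.5  0.3] w 85.2 q7 -0.52
cam [543.91912409 448.65598367 369.51073539]
```

View pics/w1.png

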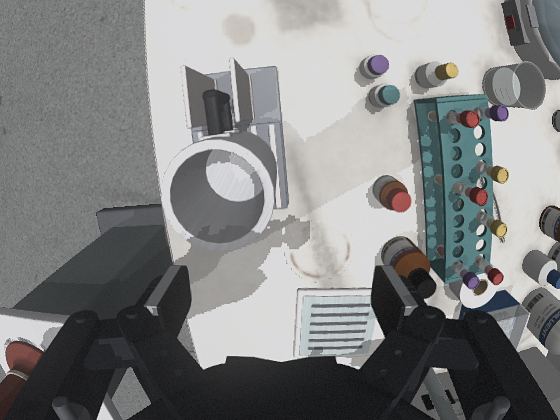

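Run:
```python
from h import *
m=camera_model("wrist")
cc=cv2.imread("pics/w1.png")[60:260,140:300];cv2.imwrite("pics/w1c.png",cv2.resize(cc,None,fx=3.5,fy=3,interpolation=cv2.INTER_CUBIC) if 0 else cv2.resize(cc,None,fx=3,fy=3,interpolation=cv2.INTER_CUBIC))
Q=np.array([fish(m,*p,140)[:2] for p in [(162,195),(277,190),(218,133),(215,248)]]);print(Q)
A=np.c_[2*Q,np.ones(4)];b=(Q**2).sum(1);x=np.linalg.lstsq(A,b,rcond=None)[0];print(x[:2],np.sqrt(x[2]+x[:2]@x[:2]))
```

```text
[[447.14380378 398.50404362]
 [535.01632902 396.06889473]
 [496.04328368 440.56928631]
 [483.55331896 353.14212036]]
[491.06007118 396.6742755 ] 44.06673894113301
```

View pics/w1c.png

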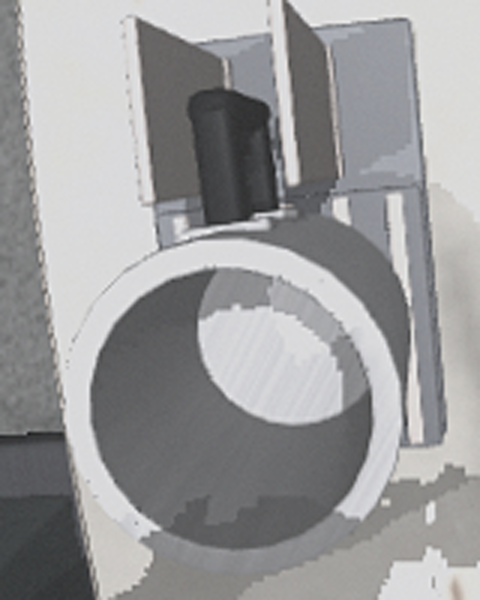

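Request:
send_rows:
  moves:
    - {"travel":[-0.18,0.4,0],"spin":0.04,"hand":-1}
    - {"travel":[-0.18,0.4,0],"spin":0.04,"hand":-1}
    - {"travel":[0,0,0],"spin":0,"hand":-1}
    - {"travel":[0,0,-0.5],"spin":0,"hand":-1}
    - {"travel":[0,0,-0.5],"spin":0,"hand":-1}
    - {"travel":[0,0,0],"spin":0,"hand":-1}

```text
time: 2.32
eef_pos: [523.4, 399.4, 196.2]
ee_rot: [-2.174, -2.254, 0.005]
force: [-1.1, -1.2, -0.3]
gripper_width: 85.5
```

Run:
```python
from h import *
st()
```

```text
t 2.32 tcp [523.4 399.4 196.2] ytool 2.07 tilt 0.57 F [-1.1 -1.2 -0.3] w 85.5 q7 -0.46
```

Request:
send_rows:
  moves:
    - {"travel":[0.15,-0.2,0],"spin":0,"hand":-1}
    - {"travel":[0.15,-0.2,0],"spin":0,"hand":-1}
    - {"travel":[0,0,0],"spin":0,"hand":-1}
    - {"travel":[0,0,0],"spin":0,"hand":-1}

```text
time: 2.65
eef_pos: [528.7, 390.5, 194.5]
ee_rot: [-2.173, -2.255, 0.01]
force: [0.7, 0.3, -0.3]
gripper_width: 85.6
```

Request:
send_rows:
  moves:
    - {"travel":[0,0,0],"spin":0,"hand":-1}
    - {"travel":[0,0,0],"spin":0,"hand":-1}

```text
time: 2.82
eef_pos: [529.5, 389.7, 195.0]
ee_rot: [-2.175, -2.254, 0.009]
force: [0.1, 0.2, -0.5]
gripper_width: 85.3
```

Run:
```python
from h import *
st()
```

```text
t 2.82 tcp [529.5 389.7 195. ] ytool 2.04 tilt 0.61 F [ 0.1  0.2 -0.5] w 85.3 q7 -0.44
```

Good position; noise about 1 mm. Descend ~70 mm in small rows.

Request:
send_rows:
  moves:
    - {"travel":[0.05,0,-0.4],"spin":0,"hand":-1}
    - {"travel":[0,0,-0.4],"spin":0,"hand":-1}
    - {"travel":[0,0,-0.4],"spin":0,"hand":-1}
    - {"travel":[0,0,-0.4],"spin":0,"hand":-1}
    - {"travel":[0,0,-0.4],"spin":0,"hand":-1}
    - {"travel":[0,0,-0.4],"spin":0,"hand":-1}
    - {"travel":[0,0,-0.2],"spin":0,"hand":-1}
    - {"travel":[0,0,0],"spin":0,"hand":-1}
    - {"travel":[0,0,0],"spin":0,"hand":-1}

```text
time: 3.57
eef_pos: [529.5, 389.4, 135.8]
ee_rot: [-2.175, -2.254, 0.013]
force: [-0.5, 0.3, 0.2]
gripper_width: 85.5
```

Run:
```python
from h import *
st()
p,d=grab_frame("wrist");cv2.imwrite("pics/w2.png",p)
```

```text
t 3.57 tcp [529.5 389.4 135.8] ytool 2.05 tilt 0.74 F [-0.5  0.3  0.2] w 85.5 q7 -0.42
```

View pics/w2.png

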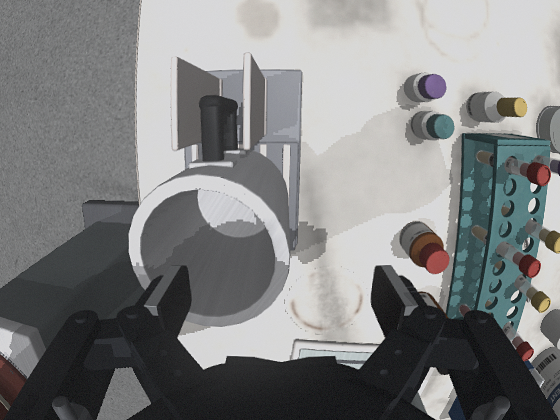

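Run:
```python
from h import *
m=camera_model("wrist")
Q=np.array([fish(m,*p,140)[:2] for p in [(129,237),(290,248),(214,175),(205,327)]]);print(Q)
A=np.c_[2*Q,np.ones(4)];b=(Q**2).sum(1);x=np.linalg.lstsq(A,b,rcond=None)[0];print(x[:2],np.sqrt(x[2]+x[:2]@x[:2]))
```

```text
[[449.39926213 401.14060651]
 [534.39431385 399.87152161]
 [497.37348855 435.0417057 ]
 [488.35630035 347.6753273 ]]
[491.7719381  391.42260193] 43.69619159799446
```

Request:
send_rows:
  moves:
    - {"travel":[0.06,0.08,-0.25],"spin":0,"hand":-1}
    - {"travel":[0,0,-0.2],"spin":0,"hand":-1}
    - {"travel":[0,0,0],"spin":0,"hand":-1}
    - {"travel":[0,0,0],"spin":0,"hand":1}
    - {"travel":[0,0,0],"spin":0,"hand":1}
    - {"travel":[0,0,0],"spin":0,"hand":1}
    - {"travel":[0,0,0],"spin":0,"hand":1}
    - {"travel":[0,0,0],"spin":0,"hand":1}
    - {"travel":[0,0,0],"spin":0,"hand":1}
    - {"travel":[0,0,0],"spin":0,"hand":1}
    - {"travel":[0,0,0],"spin":0,"hand":1}
    - {"travel":[0,0,0],"spin":0,"hand":1}
    - {"travel":[0,0,0],"spin":0,"hand":1}

```text
time: 4.7
eef_pos: [531.6, 391.9, 128.5]
ee_rot: [-2.174, -2.254, 0.007]
force: [-1.1, 0.5, 1.1]
gripper_width: 4.7
```

Run:
```python
from h import *
st()
```

```text
t 4.7 tcp [531.6 391.9 128.5] ytool 2.07 tilt 0.61 F [-1.1  0.5  1.1] w 4.7 q7 -0.42
```

Request:
send_rows:
  moves:
    - {"travel":[0,0,0],"spin":0,"hand":1}
    - {"travel":[0,0,0],"spin":0,"hand":1}

```text
time: 4.87
eef_pos: [531.5, 391.9, 128.5]
ee_rot: [-2.174, -2.254, 0.008]
force: [-0.1, 0.3, 0.9]
gripper_width: 4.9
```

Run:
```python
from h import *
st()
p,d=grab_frame("wrist");cv2.imwrite("pics/w3.png",p)
```

```text
t 4.87 tcp [531.5 391.9 128.5] ytool 2.07 tilt 0.62 F [-0.1  0.3  0.9] w 4.9 q7 -0.42
```

View pics/w3.png

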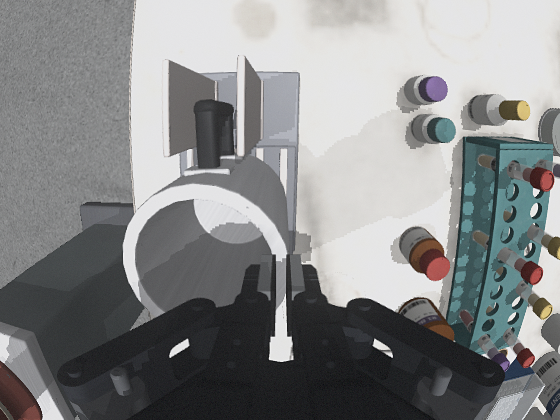

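Request:
send_rows:
  moves:
    - {"travel":[0,0,0.2],"spin":0,"hand":1}
    - {"travel":[0,0,0.3],"spin":0,"hand":1}
    - {"travel":[0,0,0.4],"spin":0,"hand":1}
    - {"travel":[0,0,0],"spin":0,"hand":1}

```text
time: 5.25
eef_pos: [531.3, 391.3, 146.7]
ee_rot: [-2.175, -2.254, 0.01]
force: [1.1, 0.9, -1.9]
gripper_width: 4.9
```

Run:
```python
from h import *
st()
p,d=grab_frame("scene");cv2.imwrite("pics/s4.png",cv2.resize(p[150:350,250:450],None,fx=3,fy=3))
```

```text
t 5.25 tcp [531.3 391.3 146.7] ytool 2.06 tilt 0.65 F [ 1.1  0.9 -1.9] w 4.9 q7 -0.43
```

View pics/s4.png

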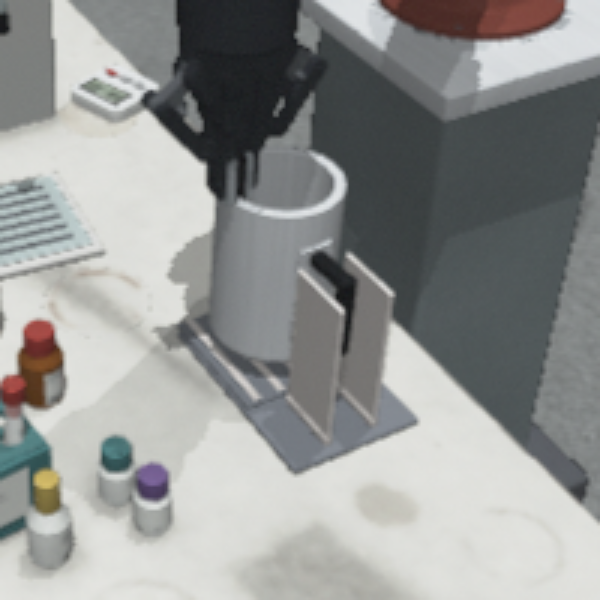

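The picture shows the jug held by its rim at (240,180), rising level, with the handle between the fins. I'll carry on up.

Request:
send_rows:
  moves:
    - {"travel":[0,0,0.4],"spin":0,"hand":1}
    - {"travel":[0,0,0.4],"spin":0,"hand":1}
    - {"travel":[0,0,0.4],"spin":0,"hand":1}
    - {"travel":[0,0,0.4],"spin":0,"hand":1}
    - {"travel":[0,0,0.4],"spin":0,"hand":1}
    - {"travel":[0,0,0.4],"spin":0,"hand":1}
    - {"travel":[0,0,0.4],"spin":0,"hand":1}
    - {"travel":[0,0,0.4],"spin":0,"hand":1}
    - {"travel":[0,0,0.4],"spin":0,"hand":1}
    - {"travel":[0,0,0.4],"spin":0,"hand":1}
    - {"travel":[0,0,0.3],"spin":0,"hand":1}
    - {"travel":[0,0,0.2],"spin":0,"hand":1}
    - {"travel":[0,0,0],"spin":0,"hand":1}

```text
time: 6.38
eef_pos: [531.1, 390.9, 247.4]
ee_rot: [-2.175, -2.255, 0.008]
force: [0.1, -0.6, -1.7]
gripper_width: 4.9
```

Run:
```python
from h import *
st()
p,d=grab_frame("scene");cv2.imwrite("pics/s5.png",cv2.resize(p[100:350,250:450],None,fx=2.4,fy=2.4))
```

```text
t 6.38 tcp [531.1 390.9 247.4] ytool 2.05 tilt 0.58 F [ 0.1 -0.6 -1.7] w 4.9 q7 -0.46
```

View pics/s5.png

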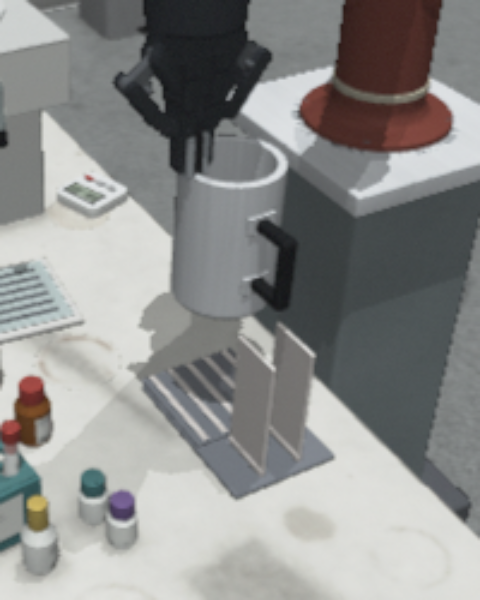

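Request:
send_rows:
  moves:
    - {"travel":[-0.1,-0.25,0],"spin":0.05,"hand":1}
    - {"travel":[-0.17,-0.25,0],"spin":0.09,"hand":1}
    - {"travel":[-0.17,-0.25,0],"spin":0.09,"hand":1}
    - {"travel":[-0.17,-0.25,0],"spin":0.09,"hand":1}
    - {"travel":[-0.17,-0.25,0],"spin":0.09,"hand":1}
    - {"travel":[-0.17,-0.25,0],"spin":0.09,"hand":1}
    - {"travel":[-0.17,-0.25,0],"spin":0.09,"hand":1}
    - {"travel":[-0.17,-0.25,0],"spin":0.09,"hand":1}
    - {"travel":[-0.17,-0.25,0],"spin":0.09,"hand":1}
    - {"travel":[-0.17,-0.25,0],"spin":0.09,"hand":1}
    - {"travel":[-0.17,-0.25,0],"spin":0.09,"hand":1}
    - {"travel":[-0.17,-0.25,0],"spin":0.09,"hand":1}
    - {"travel":[-0.17,-0.25,0],"spin":0.09,"hand":1}
    - {"travel":[-0.1,-0.2,0],"spin":0.06,"hand":1}
    - {"travel":[0,0,0],"spin":0.03,"hand":1}
    - {"travel":[0,0,0],"spin":0,"hand":1}
    - {"travel":[0,0,0],"spin":0,"hand":1}

```text
time: 7.85
eef_pos: [478.6, 314.8, 236.1]
ee_rot: [-0.304, -3.116, 0.045]
force: [0.2, -0.2, -2.0]
gripper_width: 4.7
```

Run:
```python
from h import *
st()
```

```text
t 7.85 tcp [478.6 314.8 236.1] ytool 78.85 tilt 1.76 F [ 0.2 -0.2 -2. ] w 4.7 q7 0.73
```

Request:
send_rows:
  moves:
    - {"travel":[0,0,0],"spin":0.05,"hand":1}
    - {"travel":[0,0,0],"spin":0.04,"hand":1}
    - {"travel":[0,0,0],"spin":0,"hand":1}
    - {"travel":[0,0,0],"spin":0,"hand":1}

```text
time: 8.18
eef_pos: [478.4, 314.9, 234.9]
ee_rot: [-0.158, -3.126, 0.047]
force: [0.0, -0.2, -2.0]
gripper_width: 4.5
```

Run:
```python
from h import *
s=st();print(cv2.Rodrigues(s["ee_rot"])[0].round(4), s["q"].round(2))
p,d=grab_frame("scene");cv2.imwrite("pics/s6.png",cv2.resize(p[100:350,180:430],None,fx=2.4,fy=2.4))
p,d=grab_frame("wrist");cv2.imwrite("pics/w6.png",p)
```

```text
t 8.18 tcp [478.4 314.9 234.9] ytool 84.21 tilt 1.85 F [ 0.  -0.2 -2. ] w 4.5 q7 0.81
[[-0.9948  0.1009 -0.0127]
 [ 0.1012  0.9944 -0.0297]
 [ 0.0096 -0.0309 -0.9995]] [-0.6   0.49 -0.04  1.61  0.04  1.06  0.81]
```

View pics/s6.png

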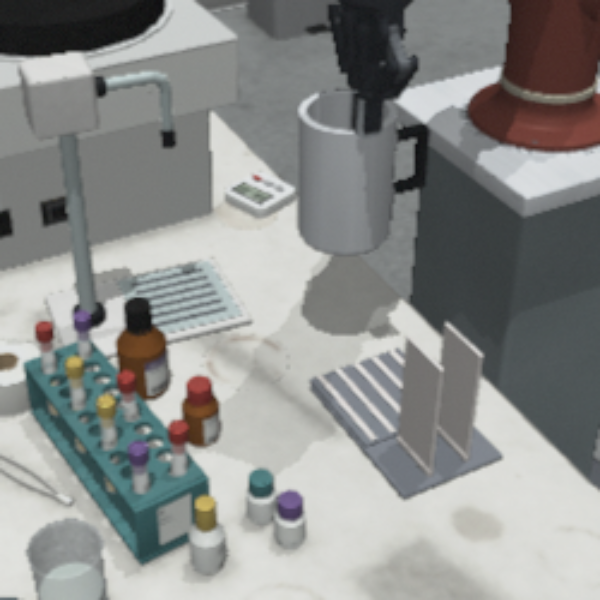

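View pics/w6.png

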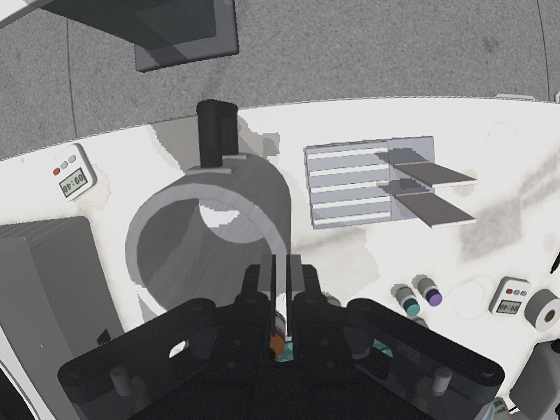

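Request:
send_rows:
  moves:
    - {"travel":[0,0,-0.3],"spin":0,"hand":1}
    - {"travel":[0,0,-0.5],"spin":0,"hand":1}
    - {"travel":[0,0,-0.5],"spin":0,"hand":1}
    - {"travel":[0,0,-0.5],"spin":0,"hand":1}
    - {"travel":[0,0,-0.5],"spin":0,"hand":1}
    - {"travel":[0,0,-0.5],"spin":0,"hand":1}
    - {"travel":[0,0,-0.5],"spin":0,"hand":1}
    - {"travel":[0,0,-0.4],"spin":0,"hand":1}
    - {"travel":[0,0,-0.3],"spin":0,"hand":1}
    - {"travel":[0,0,-0.2],"spin":0,"hand":1}
    - {"travel":[0,0,0],"spin":0,"hand":1}
    - {"travel":[0,0,0],"spin":0,"hand":1}

```text
time: 9.28
eef_pos: [476.6, 314.1, 139.9]
ee_rot: [-0.164, -3.122, 0.052]
force: [-0.4, -0.0, -1.6]
gripper_width: 4.8
```

Run:
```python
from h import *
s=st()
```

```text
t 9.28 tcp [476.6 314.1 139.9] ytool 83.99 tilt 2.09 F [-0.4 -0.  -1.6] w 4.8 q7 0.79
```

Request:
send_rows:
  moves:
    - {"travel":[0,0,-0.25],"spin":0,"hand":1}
    - {"travel":[0,0,-0.25],"spin":0,"hand":1}
    - {"travel":[0,0,-0.2],"spin":0,"hand":1}
    - {"travel":[0,0,-0.1],"spin":0,"hand":1}
    - {"travel":[0,0,0],"spin":0,"hand":1}

```text
time: 9.7
eef_pos: [477.7, 314.9, 123.9]
ee_rot: [-0.165, -3.125, 0.048]
force: [-0.3, 0.0, -1.2]
gripper_width: 5.0
```

Run:
```python
from h import *
s=st()
```

```text
t 9.7 tcp [477.7 314.9 123.9] ytool 83.98 tilt 1.88 F [-0.3  0.  -1.2] w 5.0 q7 0.79
```

Request:
send_rows:
  moves:
    - {"travel":[0,0,-0.12],"spin":0,"hand":1}
    - {"travel":[0,0,-0.08],"spin":0,"hand":1}
    - {"travel":[0,0,0],"spin":0,"hand":1}

```text
time: 9.95
eef_pos: [477.9, 315.0, 119.7]
ee_rot: [-0.165, -3.126, 0.048]
force: [0.8, -0.2, -2.0]
gripper_width: 4.9
```

Run:
```python
from h import *
s=st()
```

```text
t 9.95 tcp [477.9 315.  119.7] ytool 83.98 tilt 1.86 F [ 0.8 -0.2 -2. ] w 4.9 q7 0.79
```

Request:
send_rows:
  moves:
    - {"travel":[0,0,-0.1],"spin":0,"hand":1}
    - {"travel":[0,0,-0.1],"spin":0,"hand":1}
    - {"travel":[0,0,0],"spin":0,"hand":1}

```text
time: 10.2
eef_pos: [479.4, 318.4, 119.1]
ee_rot: [-0.164, -3.131, 0.037]
force: [0.0, 1.0, -2.0]
gripper_width: 4.8
```

Run:
```python
from h import *
s=st()
```

```text
t 10.2 tcp [479.4 318.4 119.1] ytool 84.01 tilt 1.41 F [ 0.  1. -2.] w 4.8 q7 0.79
```

Request:
send_rows:
  moves:
    - {"travel":[0,0,-0.1],"spin":0,"hand":1}
    - {"travel":[0,0,-0.1],"spin":0,"hand":1}
    - {"travel":[0,0,0],"spin":0,"hand":1}

```text
time: 10.45
eef_pos: [481.1, 322.4, 118.8]
ee_rot: [-0.162, -3.137, 0.024]
force: [-0.2, 0.0, -1.5]
gripper_width: 4.9
```

Run:
```python
from h import *
s=st()
p,d=grab_frame("scene");cv2.imwrite("pics/s7.png",cv2.resize(p[100:350,180:430],None,fx=2.4,fy=2.4))
```

```text
t 10.45 tcp [481.1 322.4 118.8] ytool 84.08 tilt 0.89 F [-0.2  0.  -1.5] w 4.9 q7 0.79
```

View pics/s7.png

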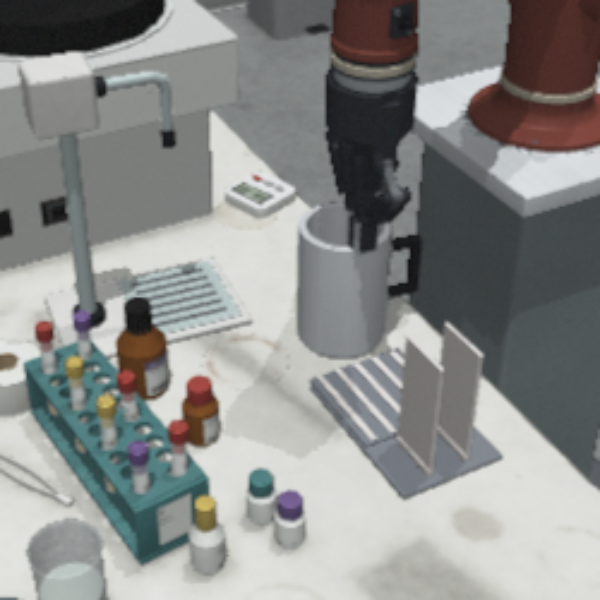

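Request:
send_rows:
  moves:
    - {"travel":[0,0,0],"spin":0,"hand":-1}
    - {"travel":[0,0,0],"spin":0,"hand":-1}
    - {"travel":[0,0,0],"spin":0,"hand":-1}
    - {"travel":[0,0,0],"spin":0,"hand":-1}
    - {"travel":[0,0,0],"spin":0,"hand":-1}
    - {"travel":[0,0,0],"spin":0,"hand":-1}
    - {"travel":[0,0,0],"spin":0,"hand":-1}
    - {"travel":[0,0,0],"spin":0,"hand":-1}
    - {"travel":[0,0,0.2],"spin":0,"hand":-1}
    - {"travel":[0,0,0.5],"spin":0,"hand":-1}
    - {"travel":[0,0,0.5],"spin":0,"hand":-1}
    - {"travel":[0,0,0.5],"spin":0,"hand":-1}
    - {"travel":[0,0,0.5],"spin":0,"hand":-1}
    - {"travel":[0,0,0.5],"spin":0,"hand":-1}
    - {"travel":[0,0,0.5],"spin":0,"hand":-1}
    - {"travel":[0,0,0.5],"spin":0,"hand":-1}
    - {"travel":[0,0,0.3],"spin":0,"hand":-1}
    - {"travel":[0,0,0],"spin":0,"hand":-1}

```text
time: 12.0
eef_pos: [482.1, 321.2, 210.2]
ee_rot: [0.164, 3.133, -0.022]
force: [-0.7, -0.2, -0.3]
gripper_width: 85.5
```

Run:
```python
from h import *
s=st()
p,d=grab_frame("wrist");cv2.imwrite("pics/w8.png",p)
```

```text
t 12.0 tcp [482.1 321.2 210.2] ytool 84.01 tilt 0.83 F [-0.7 -0.2 -0.3] w 85.5 q7 0.8
```

View pics/w8.png

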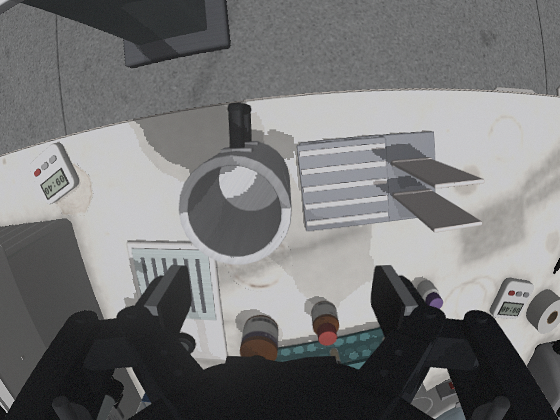

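Run:
```python
from h import *
m=camera_model("wrist")
cv2.imwrite("pics/w8c.png",cv2.resize(cv2.imread("pics/w8.png")[90:280,160:310],None,fx=3,fy=3,interpolation=cv2.INTER_CUBIC))
p,d=grab_frame("top");cv2.imwrite("pics/t8.png",cv2.resize(p[200:310,200:330],None,fx=5,fy=5,interpolation=cv2.INTER_CUBIC))
```

```text
(no output)
```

View pics/w8c.png

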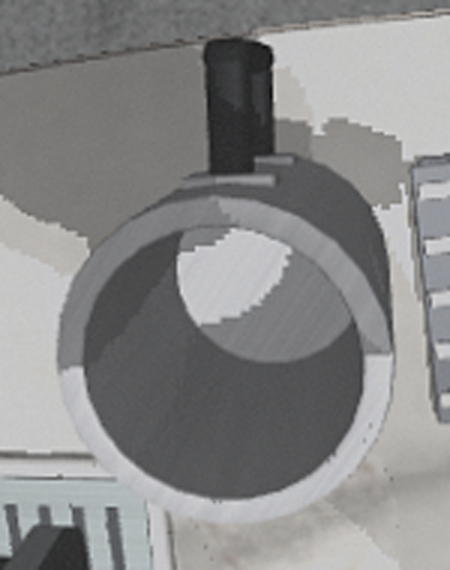

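View pics/t8.png

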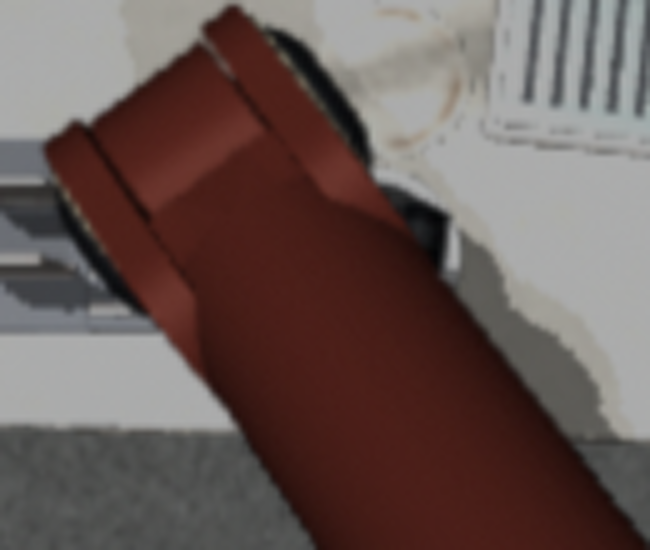

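Run:
```python
from h import *
m=camera_model("wrist")
Q=np.array([fish(m,*p,130)[:2] for p in [(179.3,210),(290.7,208),(235,155.5),(236.7,264.3)]]);print(Q)
A=np.c_[2*Q,np.ones(4)];b=(Q**2).sum(1);x=np.linalg.lstsq(A,b,rcond=None)[0];c=x[:2];print(c,np.sqrt(x[2]+x[:2]@x[:2]))
for p in [(239.5,104.5)]:
  for h in (90,98):
    e=fish(m,*p,h)[:2];v=e-c;print(e,np.linalg.norm(v),np.degrees(np.arctan2(v[1],v[0])))
st()
```

```text
[[469.34826887 242.51751362]
 [476.31691424 327.41638872]
 [433.3603212  291.67449794]
 [518.38220668 280.52531505]]
[475.69949584 284.73536814] 42.79319931510247
[395.77699435 293.82690689] 80.43794080948365 173.5102478261466
[396.13645692 294.92563176] 80.2129580222117 172.70141469524035
t 12.1 tcp [481.5 320.8 208.6] ytool 84.01 tilt 0.9 F [-0.6 -0.4  0. ] w 85.5 q7 0.8
```

Request:
send_rows:
  moves:
    - {"travel":[-0.3,-0.1,0],"spin":0,"hand":-1}
    - {"travel":[-0.5,-0.17,0],"spin":0,"hand":-1}
    - {"travel":[-0.5,-0.17,0],"spin":0,"hand":-1}
    - {"travel":[-0.5,-0.17,0],"spin":0,"hand":-1}
    - {"travel":[-0.5,-0.17,0],"spin":0,"hand":-1}
    - {"travel":[-0.5,-0.17,0],"spin":0,"hand":-1}
    - {"travel":[-0.5,-0.17,0],"spin":0,"hand":-1}
    - {"travel":[-0.4,-0.14,0],"spin":0,"hand":-1}
    - {"travel":[-0.2,-0.08,0],"spin":0,"hand":-1}
    - {"travel":[0,0,0],"spin":0,"hand":-1}
    - {"travel":[0,0,0],"spin":0,"hand":-1}

```text
time: 13.02
eef_pos: [392.0, 287.8, 201.5]
ee_rot: [-0.162, -3.125, 0.043]
force: [0.5, 0.4, -0.5]
gripper_width: 84.7
```

Run:
```python
from h import *
s=st()
p,d=grab_frame("wrist");cv2.imwrite("pics/w9.png",p)
```

```text
t 13.02 tcp [392.  287.8 201.5] ytool 84.06 tilt 1.71 F [ 0.5  0.4 -0.5] w 84.7 q7 0.74
```

View pics/w9.png

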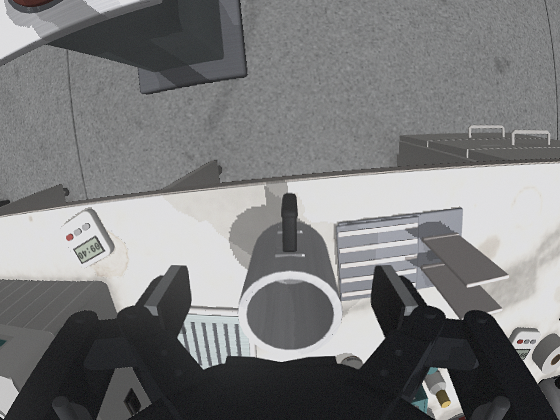

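Run:
```python
from h import *
m=camera_model("wrist")
cv2.imwrite("pics/w9c.png",cv2.resize(cv2.imread("pics/w9.png")[180:365,220:360],None,fx=3,fy=3,interpolation=cv2.INTER_CUBIC))
```

```text
(no output)
```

View pics/w9c.png

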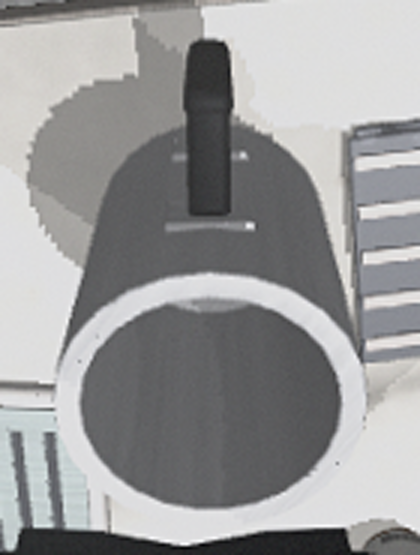

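Run:
```python
from h import *
m=camera_model("wrist")
L=fish(m,239,313.3,130)[:2];Rr=fish(m,342,313.3,130)[:2];T=fish(m,290,271,130)[:2];print(L,Rr,T,np.linalg.norm(L-Rr))
Q=np.array([L,Rr,T]);A=np.c_[2*Q,np.ones(3)];b=(Q**2).sum(1);x=np.linalg.lstsq(A,b,rcond=None)[0];c=x[:2];print(c,np.sqrt(x[2]+x[:2]@x[:2]))
for p,h in [((289.3,216),98),((289.3,194.5),32)]:
    e=fish(m,*p,h)[:2];v=e-c;print(e,np.linalg.norm(v),np.degrees(np.arctan2(v[1],v[0])))
st()
```

```text
[469.96608234 242.97867315] [477.78466159 327.80343855] [433.76483003 288.6540528 ] 85.18433545478261
[476.28299079 285.16913766] 42.660738716432185
[399.61110289 291.24194869] 76.91201095314047 175.4713315643555
[397.20976602 291.28283747] 79.3092188893548 175.57886135124357
t 13.07 tcp [392.2 287.8 201.5] ytool 84.05 tilt 1.71 F [-0.4  0.5 -0.3] w 85.6 q7 0.74
```

Request:
send_rows:
  moves:
    - {"travel":[0.2,0.1,0],"spin":0,"hand":-1}
    - {"travel":[0.2,0.1,-0.2],"spin":0,"hand":-1}
    - {"travel":[0,0,-0.5],"spin":0,"hand":-1}
    - {"travel":[0,0,-0.5],"spin":0,"hand":-1}
    - {"travel":[0,0,-0.4],"spin":0,"hand":-1}
    - {"travel":[0,0,-0.2],"spin":0,"hand":-1}
    - {"travel":[0,0,0],"spin":0,"hand":-1}
    - {"travel":[0,0,0],"spin":0,"hand":-1}

```text
time: 13.73
eef_pos: [406.6, 294.3, 162.8]
ee_rot: [-0.167, -3.129, 0.038]
force: [0.1, 0.6, 1.2]
gripper_width: 85.3
```

Run:
```python
from h import *
s=st();print(cv2.Rodrigues(s["ee_rot"])[0][:,2].round(3))
```

```text
t 13.73 tcp [406.6 294.3 162.8] ytool 83.88 tilt 1.46 F [0.1 0.6 1.2] w 85.3 q7 0.74
[-0.009 -0.024 -1.   ]
```

Request:
send_rows:
  moves:
    - {"travel":[-0.2,-0.08,0],"spin":0,"hand":-1}
    - {"travel":[0,0,0],"spin":0,"hand":-1}
    - {"travel":[0,0,0],"spin":0,"hand":-1}

```text
time: 13.98
eef_pos: [402.8, 292.9, 163.3]
ee_rot: [-0.168, -3.13, 0.037]
force: [-0.3, 0.9, 0.1]
gripper_width: 85.5
```

Run:
```python
from h import *
s=st()
```

```text
t 13.98 tcp [402.8 292.9 163.3] ytool 83.87 tilt 1.4 F [-0.3  0.9  0.1] w 85.5 q7 0.74
```

Request:
send_rows:
  moves:
    - {"travel":[-0.05,-0.05,-0.4],"spin":0,"hand":-1}
    - {"travel":[0,0,-0.5],"spin":0,"hand":-1}
    - {"travel":[0,0,-0.5],"spin":0,"hand":-1}
    - {"travel":[0,0,-0.5],"spin":0,"hand":-1}
    - {"travel":[0,0,-0.5],"spin":0,"hand":-1}
    - {"travel":[0,0,-0.4],"spin":0,"hand":-1}
    - {"travel":[0,0,-0.3],"spin":0,"hand":-1}
    - {"travel":[0,0,0],"spin":0,"hand":-1}
    - {"travel":[0,0,0],"spin":0,"hand":-1}

```text
time: 14.73
eef_pos: [402.0, 292.3, 98.5]
ee_rot: [-0.167, -3.135, 0.031]
force: [-0.1, -1.1, -0.6]
gripper_width: 85.3
```

Run:
```python
from h import *
s=st()
p,d=grab_frame("wrist");cv2.imwrite("pics/w10.png",p)
```

```text
t 14.73 tcp [402.  292.3  98.5] ytool 83.89 tilt 1.14 F [-0.1 -1.1 -0.6] w 85.3 q7 0.73
```

View pics/w10.png

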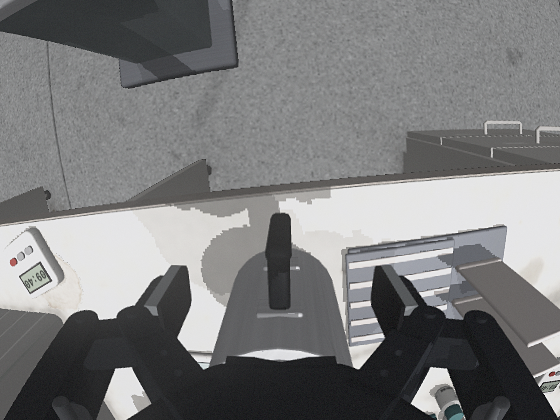

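Run:
```python
from h import *
m=camera_model("wrist")
cv2.imwrite("pics/w10c.png",cv2.resize(cv2.imread("pics/w10.png")[195:375,190:370],None,fx=3,fy=3,interpolation=cv2.INTER_CUBIC))
for y in (250,254,258,308): print(y,fish(m,279,y,98))
```

```text
250 [395.21004473 292.10243883  98.        ]
254 [397.44045299 291.85968762  98.        ]
258 [399.69595771 291.61412029  98.        ]
308 [430.52091874 288.25029617  98.        ]
```

View pics/w10c.png

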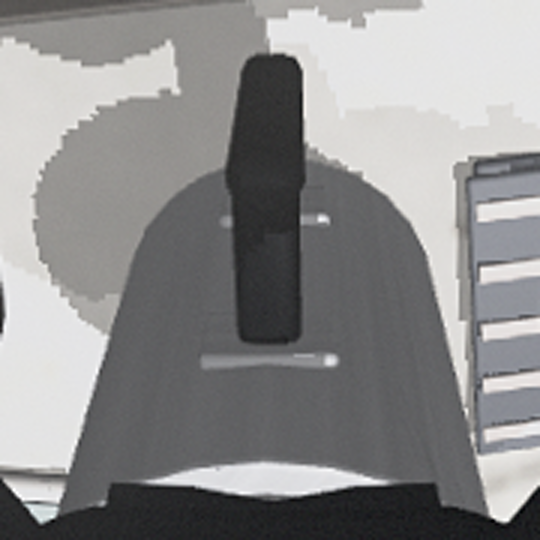

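Request:
send_rows:
  moves:
    - {"travel":[0,0,-0.4],"spin":0,"hand":-1}
    - {"travel":[0,0,-0.3],"spin":0,"hand":-1}
    - {"travel":[0,0,0],"spin":0,"hand":-1}
    - {"travel":[0,0,0],"spin":0,"hand":1}
    - {"travel":[0,0,0],"spin":0,"hand":1}
    - {"travel":[0,0,0],"spin":0,"hand":1}
    - {"travel":[0,0,0],"spin":0,"hand":1}
    - {"travel":[0,0,0],"spin":0,"hand":1}
    - {"travel":[0,0,0],"spin":0,"hand":1}
    - {"travel":[0,0,0],"spin":0,"hand":1}
    - {"travel":[0,0,0],"spin":0,"hand":1}
    - {"travel":[0,0,0],"spin":0,"hand":1}
    - {"travel":[0,0,0],"spin":0,"hand":1}

```text
time: 15.87
eef_pos: [403.2, 293.0, 85.1]
ee_rot: [0.168, 3.136, -0.027]
force: [-0.4, -1.0, -0.0]
gripper_width: 10.2
```

Run:
```python
from h import *
s=st();print(cv2.Rodrigues(s["ee_rot"])[0][:,2].round(3))
```

```text
t 15.87 tcp [403.2 293.   85.1] ytool 83.85 tilt 0.98 F [-0.4 -1.  -0. ] w 10.2 q7 0.72
[ 0.    -0.017 -1.   ]
```

Request:
send_rows:
  moves:
    - {"travel":[0,0,0.2],"spin":0,"hand":1}
    - {"travel":[0,0,0.3],"spin":0,"hand":1}
    - {"travel":[0,0,0.3],"spin":0,"hand":1}
    - {"travel":[0,0,0.3],"spin":0,"hand":1}
    - {"travel":[0,0,0.3],"spin":0,"hand":1}
    - {"travel":[0,0,0.2],"spin":0,"hand":1}
    - {"travel":[0,0,0],"spin":0,"hand":1}
    - {"travel":[0,0,0],"spin":0,"hand":1}

```text
time: 16.53
eef_pos: [402.3, 292.6, 120.5]
ee_rot: [-0.168, -3.137, 0.028]
force: [0.1, 0.8, -2.4]
gripper_width: 10.1
```

Run:
```python
from h import *
s=st();print(cv2.Rodrigues(s["ee_rot"])[0][:,2].round(3))
p,d=grab_frame("scene");cv2.imwrite("pics/s11.png",cv2.resize(p[100:350,180:430],None,fx=2.4,fy=2.4))
p,d=grab_frame("wrist");cv2.imwrite("pics/w11.png",p)
```

```text
t 16.53 tcp [402.3 292.6 120.5] ytool 83.87 tilt 1.01 F [ 0.1  0.8 -2.4] w 10.1 q7 0.73
[-0.001 -0.018 -1.   ]
```

View pics/s11.png

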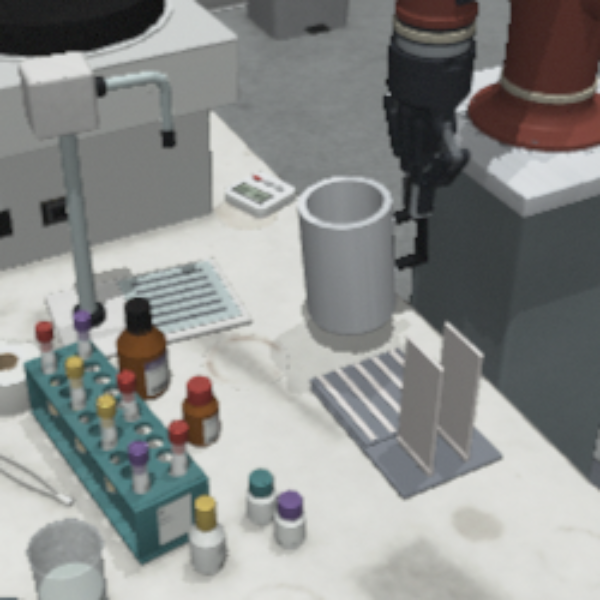

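View pics/w11.png

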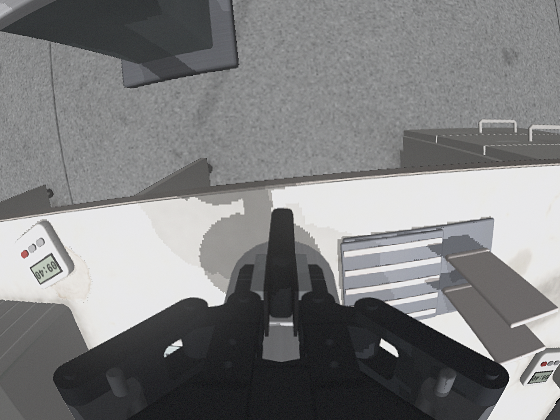

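```bash
cat >> h.py <<'E'
from scipy.optimize import least_squares
def cylfit(P,c0,zlo,zhi):
    # outer wall points; returns center at mid height and tilt (ax,ay)
    sel=(P[...,2]>zlo)&(P[...,2]<zhi)&(np.abs(np.hypot(P[...,0]-c0[0],P[...,1]-c0[1])-44)<7)
    Q=P[sel];zm=(zlo+zhi)/2
    f=lambda x:np.hypot(Q[:,0]-x[0]-x[2]*(Q[:,2]-zm),Q[:,1]-x[1]-x[3]*(Q[:,2]-zm))-44
    o=least_squares(f,[c0[0],c0[1],0,0],loss='soft_l1',f_scale=1.)
    return len(Q),o.x[:2].round(1),np.degrees(o.x[2:]).round(2),np.sqrt(np.mean(np.minimum(abs(f(o.x)),5)**2)).round(2)
E
python3 - <<'E'
from h import *
p,d=grab_frame("scene");m=camera_model("scene")
P=cloud(m,d); 
a=np.radians(173.85);c=np.array([402.3,292.6])-78*np.array([np.cos(a),np.sin(a)]);print(c)
print("now",cylfit(P,c,50,150))
print("start",cylfit(cloud(m,np.load("scene0.npy")),(490.5,391),25,130))
s=st()
E
```

```text
[479.85109695 284.24372316]
now (1237, array([472.2, 286.8]), array([5.81, 0.07]), np.float64(2.15))
start (1222, array([489.2, 393.8]), array([ 0.22, -0.23]), np.float64(1.42))
t 16.68 tcp [402.1 292.5 120. ] ytool 83.87 tilt 1.05 F [-1.4  0.1 -1.7] w 10.1 q7 0.73
```

Run:
```python
from h import *
m=camera_model("top")
f=lambda x,y,h:onplane(m,280+(x-2)/5,120+(y-2)/5,h)[:2].round(1)
for h in (188,200,230): print(h,f(234,380,h))
m=camera_model("scene");p=cv2.imread("pics/scene0.png");P=cloud(m,np.load("scene0.npy"))
cv2.imwrite("pics/s0c.png",cv2.resize(p[110:250,180:290],None,fx=4,fy=4,interpolation=cv2.INTER_CUBIC))
print(proj(m,[[601.5,163.6,188],[601.5,163.6,220],[601.5,163.6,10]]))
for v in range(150,163,2):
  print(v,[P[v,u].round(0).tolist() for u in range(247,255,2)])
```

```text
188 [604.9 163. ]
200 [602.9 163.9]
230 [597.8 166.3]
[[249.73019367 160.43346382]
 [248.93825008 147.90330189]
 [253.67872241 222.90723758]]
150 [[608.0, 169.0, 219.0], [604.0, 171.0, 219.0], [600.0, 172.0, 218.0], [541.0, 33.0, 139.0]]
152 [[557.0, 32.0, 137.0], [605.0, 170.0, 214.0], [600.0, 171.0, 213.0], [541.0, 32.0, 133.0]]
154 [[609.0, 168.0, 209.0], [606.0, 172.0, 210.0], [601.0, 173.0, 209.0], [595.0, 171.0, 206.0]]
156 [[609.0, 167.0, 203.0], [605.0, 171.0, 204.0], [603.0, 176.0, 206.0], [595.0, 170.0, 201.0]]
158 [[609.0, 167.0, 198.0], [606.0, 171.0, 199.0], [603.0, 176.0, 201.0], [597.0, 173.0, 198.0]]
160 [[559.0, 32.0, 114.0], [606.0, 170.0, 194.0], [602.0, 174.0, 195.0], [597.0, 172.0, 192.0]]
162 [[559.0, 31.0, 108.0], [553.0, 31.0, 106.0], [603.0, 174.0, 189.0], [542.0, 31.0, 103.0]]
```

View pics/s0c.png

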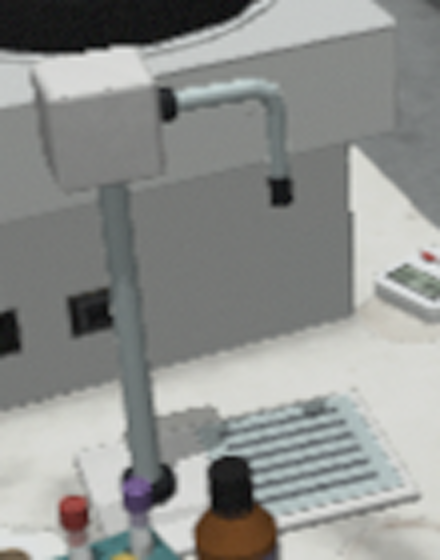

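Run:
```python
from h import *
m=camera_model("top")
print(onplane(m,283,175,98),onplane(m,250,183,62))
```

```text
[670.77026199 266.01096667  98.        ] [655.55514785 351.70990633  62.        ]
```

Request:
send_rows:
  moves:
    - {"travel":[0.1,-0.2,0.05],"spin":0,"hand":1}
    - {"travel":[0.14,-0.4,0.05],"spin":0,"hand":1}
    - {"travel":[0.14,-0.4,0.05],"spin":0,"hand":1}
    - {"travel":[0.14,-0.4,0.05],"spin":0,"hand":1}
    - {"travel":[0.14,-0.4,0.05],"spin":0,"hand":1}
    - {"travel":[0.14,-0.4,0.05],"spin":0,"hand":1}
    - {"travel":[0.14,-0.4,0.05],"spin":0,"hand":1}
    - {"travel":[0.14,-0.4,0.05],"spin":0,"hand":1}
    - {"travel":[0.14,-0.4,0.05],"spin":0,"hand":1}
    - {"travel":[0.14,-0.4,0.05],"spin":0,"hand":1}
    - {"travel":[0.14,-0.4,0.05],"spin":0,"hand":1}
    - {"travel":[0.14,-0.4,0.05],"spin":0,"hand":1}
    - {"travel":[0.1,-0.3,0.03],"spin":0,"hand":1}
    - {"travel":[0.05,-0.2,0],"spin":0,"hand":1}
    - {"travel":[0,0,0],"spin":0,"hand":1}
    - {"travel":[0,0,0],"spin":0,"hand":1}

```text
time: 18.02
eef_pos: [441.6, 175.6, 133.0]
ee_rot: [-0.176, -3.134, 0.034]
force: [-0.3, 0.0, -1.3]
gripper_width: 10.0
```

Run:
```python
from h import *
s=st();print(cv2.Rodrigues(s["ee_rot"])[0][:,2].round(3))
p,d=grab_frame("scene");cv2.imwrite("pics/s12.png",cv2.resize(p[80:330,180:430],None,fx=2.4,fy=2.4))
P=cloud(camera_model("scene"),d);t=s["eef_pos"]
print(cylfit(P,(t[0]+72,t[1]-8),50,150))
```

```text
t 18.02 tcp [441.6 175.6 133. ] ytool 83.57 tilt 1.26 F [-0.3  0.  -1.3] w 10.0 q7 0.96
[-0.004 -0.022 -1.   ]
(1174, array([509.4, 169.6]), array([5.29, 0.02]), np.float64(1.54))
```

View pics/s12.png

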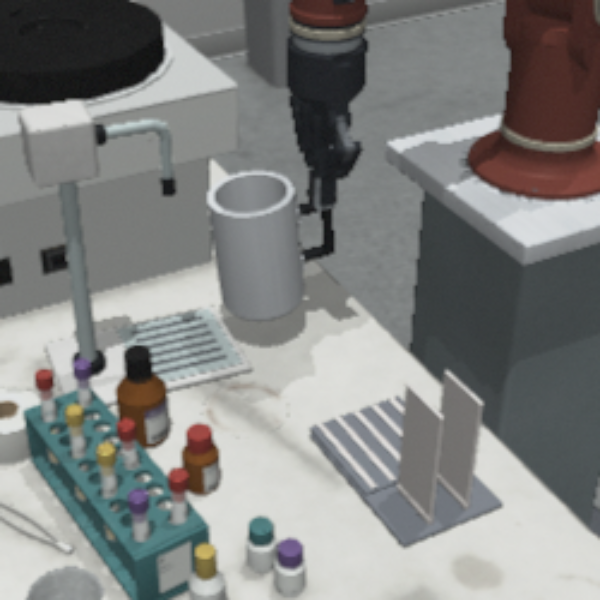

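Request:
send_rows:
  moves:
    - {"travel":[0,0,-0.3],"spin":0,"hand":1}
    - {"travel":[0.2,0,-0.3],"spin":0,"hand":1}
    - {"travel":[0.3,-0.01,0],"spin":0,"hand":1}
    - {"travel":[0.3,-0.01,0],"spin":0,"hand":1}
    - {"travel":[0.3,-0.01,0],"spin":0,"hand":1}
    - {"travel":[0.3,-0.01,0],"spin":0,"hand":1}
    - {"travel":[0.3,-0.01,0],"spin":0,"hand":1}
    - {"travel":[0.3,-0.01,0],"spin":0,"hand":1}
    - {"travel":[0.3,-0.01,0],"spin":0,"hand":1}
    - {"travel":[0.2,0,0],"spin":0,"hand":1}
    - {"travel":[0,0,0],"spin":0,"hand":1}
    - {"travel":[0,0,0],"spin":0,"hand":1}

```text
time: 19.07
eef_pos: [497.7, 176.4, 119.0]
ee_rot: [-0.17, -3.135, 0.032]
force: [-0.4, -0.6, -2.0]
gripper_width: 10.2
```

Run:
```python
from h import *
s=st()
```

```text
t 19.07 tcp [497.7 176.4 119. ] ytool 83.8 tilt 1.19 F [-0.4 -0.6 -2. ] w 10.2 q7 1.01
```

Request:
send_rows:
  moves:
    - {"travel":[0.2,-0.05,0],"spin":0,"hand":1}
    - {"travel":[0.3,-0.05,0],"spin":0,"hand":1}
    - {"travel":[0.3,-0.05,0],"spin":0,"hand":1}
    - {"travel":[0.3,-0.03,0],"spin":0,"hand":1}
    - {"travel":[0.2,0,0],"spin":0,"hand":1}
    - {"travel":[0,0,0],"spin":0,"hand":1}
    - {"travel":[0,0,0],"spin":0,"hand":1}

```text
time: 19.65
eef_pos: [526.0, 172.1, 119.0]
ee_rot: [-0.17, -3.134, 0.033]
force: [0.1, 0.4, -1.6]
gripper_width: 10.0
```

Run:
```python
from h import *
s=st()
p,d=grab_frame("scene");cv2.imwrite("pics/s13.png",cv2.resize(p[80:280,180:380],None,fx=3,fy=3))
P=cloud(camera_model("scene"),d);t=s["eef_pos"]
print(cylfit(P,(t[0]+72,t[1]-8),50,145))
```

```text
t 19.65 tcp [526.  172.1 119. ] ytool 83.81 tilt 1.21 F [ 0.1  0.4 -1.6] w 10.0 q7 1.04
(1197, array([594.7, 166.4]), array([ 5.78, -0.29]), np.float64(1.43))
```

View pics/s13.png

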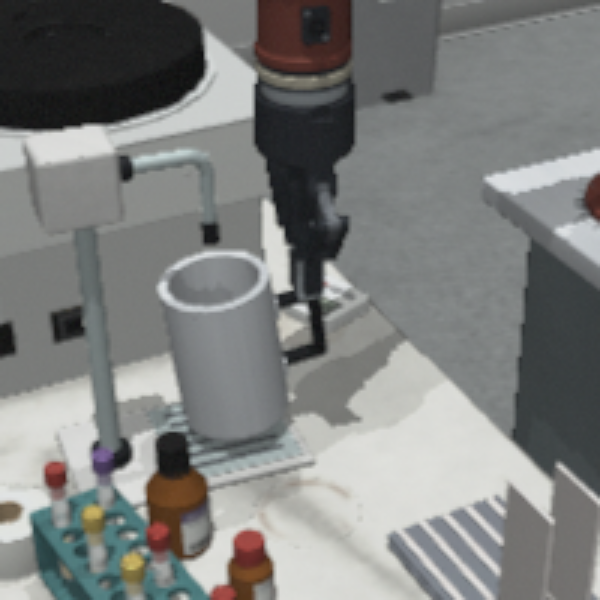

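Request:
send_rows:
  moves:
    - {"travel":[0.02,0,-0.2],"spin":0,"hand":1}
    - {"travel":[0,0,-0.2],"spin":0,"hand":1}
    - {"travel":[0,0,-0.15],"spin":0,"hand":1}
    - {"travel":[0,0,-0.1],"spin":0,"hand":1}
    - {"travel":[0,0,0],"spin":0,"hand":1}

```text
time: 20.12
eef_pos: [525.0, 172.5, 104.6]
ee_rot: [-0.167, -3.132, 0.033]
force: [0.2, 0.5, -1.6]
gripper_width: 10.5
```

Run:
```python
from h import *
s=st()
```

```text
t 20.12 tcp [525.  172.5 104.6] ytool 83.88 tilt 1.24 F [ 0.2  0.5 -1.6] w 10.5 q7 1.03
```

Request:
send_rows:
  moves:
    - {"travel":[0.05,0,-0.15],"spin":0,"hand":1}
    - {"travel":[0,0,-0.1],"spin":0,"hand":1}
    - {"travel":[0,0,-0.1],"spin":0,"hand":1}
    - {"travel":[0,0,0],"spin":0,"hand":1}

```text
time: 20.45
eef_pos: [524.5, 173.0, 97.3]
ee_rot: [-0.166, -3.13, 0.034]
force: [-1.0, -0.2, -0.2]
gripper_width: 10.4
```

Run:
```python
from h import *
s=st();print(cv2.Rodrigues(s["ee_rot"])[0][:,2].round(3))
p,d=grab_frame("scene")
P=cloud(camera_model("scene"),d);t=s["eef_pos"]
print(cylfit(P,(t[0]+72,t[1]-8),35,130))
```

```text
t 20.45 tcp [524.5 173.   97.3] ytool 83.93 tilt 1.3 F [-1.  -0.2 -0.2] w 10.4 q7 1.03
[-0.008 -0.021 -1.   ]
(1214, array([595.7, 167.1]), array([1.04, 0.21]), np.float64(1.49))
```

Request:
send_rows:
  moves:
    - {"travel":[0.05,0,-0.1],"spin":0,"hand":1}
    - {"travel":[0,0,0],"spin":0,"hand":1}
    - {"travel":[0,0,0],"spin":0,"hand":-1}
    - {"travel":[0,0,0],"spin":0,"hand":-1}
    - {"travel":[0,0,0],"spin":0,"hand":-1}
    - {"travel":[0,0,0],"spin":0,"hand":-1}
    - {"travel":[0,0,0],"spin":0,"hand":-1}
    - {"travel":[0,0,0],"spin":0,"hand":-1}
    - {"travel":[0,0,0],"spin":0,"hand":-1}
    - {"travel":[0,0,0],"spin":0,"hand":-1}

```text
time: 21.33
eef_pos: [529.6, 173.3, 96.5]
ee_rot: [0.167, 3.136, -0.03]
force: [-0.9, 0.9, 0.0]
gripper_width: 85.2
```

Run:
```python
from h import *
s=st()
p,d=grab_frame("wrist");cv2.imwrite("pics/w14.png",p)
p,d=grab_frame("scene")
P=cloud(camera_model("scene"),d)
print(cylfit(P,(597,165),35,130))
```

```text
t 21.33 tcp [529.6 173.3  96.5] ytool 83.88 tilt 1.1 F [-0.9  0.9  0. ] w 85.2 q7 1.03
(1231, array([597.1, 167.2]), array([ 0.2 , -0.17]), np.float64(1.45))
```

View pics/w14.png

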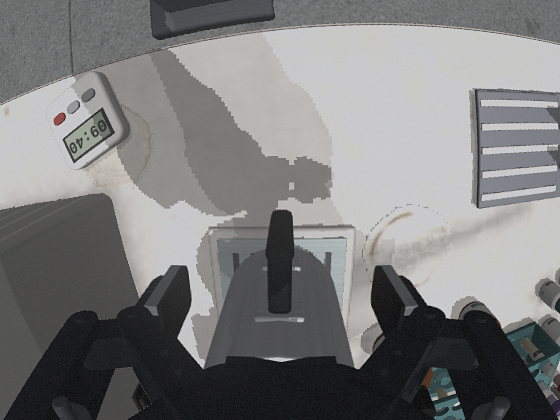

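The jug stands upright and free: the handle at (281,260) lies midway between the open fingers and points to the front. I'll retreat up and to −x.

Request:
send_rows:
  moves:
    - {"travel":[-0.1,0,0.2],"spin":0,"hand":-1}
    - {"travel":[-0.1,0,0.4],"spin":0,"hand":-1}
    - {"travel":[-0.1,0,0.5],"spin":0,"hand":-1}
    - {"travel":[-0.2,0,0.5],"spin":0,"hand":-1}
    - {"travel":[-0.3,0,0.5],"spin":0,"hand":-1}
    - {"travel":[-0.4,0.1,0.5],"spin":0,"hand":-1}
    - {"travel":[-0.4,0.2,0.5],"spin":0,"hand":-1}
    - {"travel":[-0.4,0.4,0.4],"spin":0,"hand":-1}
    - {"travel":[-0.2,0.5,0.4],"spin":0,"hand":-1}
    - {"travel":[0,0.6,0],"spin":0,"hand":-1}
    - {"travel":[0,0.6,0],"spin":0,"hand":-1}
    - {"travel":[0,0.6,0],"spin":0,"hand":-1}
    - {"travel":[0,0.6,0],"spin":0,"hand":-1}
    - {"travel":[0,0.6,0],"spin":0,"hand":-1}
    - {"travel":[0,0.6,0],"spin":0,"hand":-1}
    - {"travel":[0,0.6,0],"spin":0,"hand":-1}
    - {"travel":[0,0.6,0],"spin":0,"hand":-1}
    - {"travel":[0,0.3,0],"spin":0,"hand":-1}
    - {"travel":[0,0,0],"spin":0,"hand":-1}
    - {"travel":[0,0,0],"spin":0,"hand":-1}

```text
time: 23.1
eef_pos: [477.9, 317.4, 182.1]
ee_rot: [0.157, 3.137, -0.027]
force: [0.9, -0.4, 0.6]
gripper_width: 85.5
```

Run:
```python
from h import *
s=st()
p,d=grab_frame("scene");cv2.imwrite("pics/s15.png",cv2.resize(p[80:280,180:380],None,fx=3,fy=3))
print(cylfit(cloud(camera_model("scene"),d),(597,165),35,130))
p,d=grab_frame("top");cv2.imwrite("pics/t15.png",cv2.resize(p[120:240,270:390],None,fx=5,fy=5,interpolation=cv2.INTER_CUBIC))
```

```text
t 23.1 tcp [477.9 317.4 182.1] ytool 84.27 tilt 0.98 F [ 0.9 -0.4  0.6] w 85.5 q7 0.79
(1230, array([597.1, 167.2]), array([ 0.34, -0.04]), np.float64(1.5))
```

View pics/s15.png

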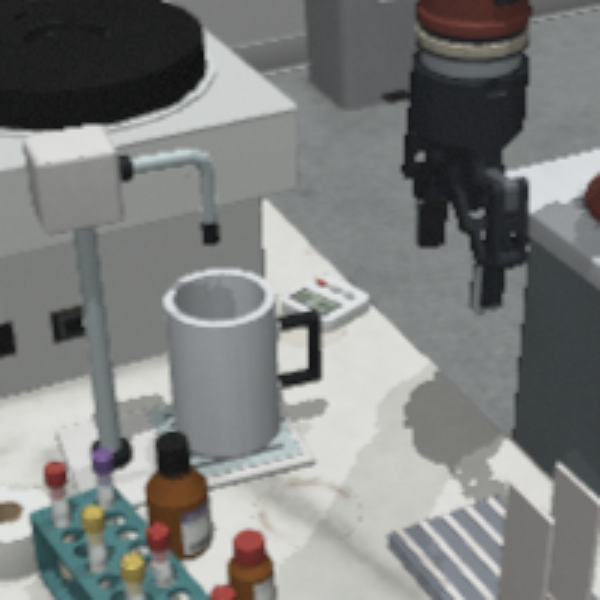

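View pics/t15.png

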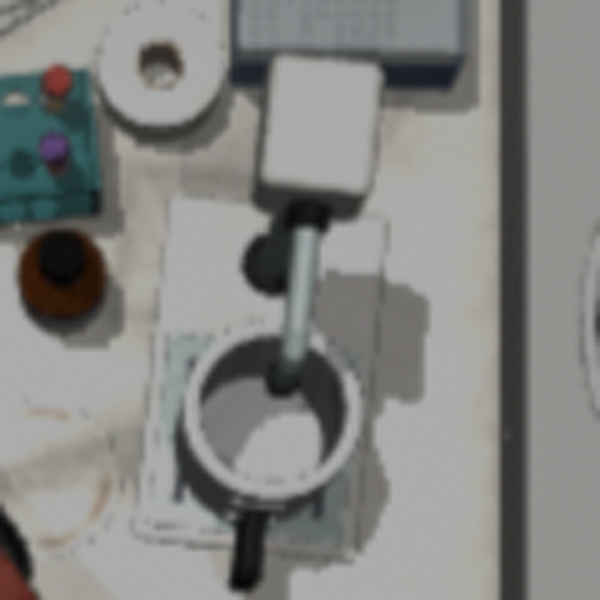

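Run:
```python
from h import *
m=camera_model("top")
print(onplane(m,270+(272.5-2)/5,120+(411.5-2)/5,140))
p,d=grab_frame("top")
P=cloud(m,d)[180:230,300:350];Z=P[...,2];Q=P[(Z>132)&(Z<150)];print(len(Q),Q.min(0),Q.max(0))
print(r.close_job())
```

```text
[597.41662256 164.57138052 140.        ]
338 [555.522513   121.02098703 132.30252925] [642.12999971 208.32162241 145.14544371]
the job is handed in; nothing more can be done
None
```

The jug is standing on the filling stand's base, upright and released, with its handle to the front. I handed the job in at about 23 s of the 43 s allowed; the hand-in reports no verdict.

**What I did:** I lifted the jug out of the drainer by its rim, turned it about 82° and stood it on the open bench, then let go. I then took it by the handle bar and set it down under the spout. The arm then withdrew and touches nothing.

**Last checks:**
- **Position:** the jug's axis is at about (597, 165) mm, against the spout's axis at about (601.5, 164) mm. That is about 4–5 mm off, with 20 mm allowed.
- **Upright:** the cylinder fitted to the depth picture leans about 0.3°.
- **Handle:** it points about 1° off the stand's front direction, reckoned from the hand's angle while it held the bar.
- **Surroundings:** I never saw the spout touched. The amber bottle and timer look unmoved in the final pictures, but I did not measure their positions or check the small control bottle on its own.

**What disagreed or strayed:**
- The jug drooped about 6° while held by the handle and straightened when set down; the failure limit is 30°.
- The gripper's measured opening read about 3–4 mm less than the gripped parts.
- The scene camera put the jug's centre about 2.5 mm away in y from the top camera's figure.

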